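# Stack the long parts tray on its socket tray

### The job

On this repair bench, take the long parts tray, which has a grip in its middle, and stack it on the socket tray of the same size, so that all four corner pins drop fully into the corner sockets and it sits flat. Keep it about level, lower it rather than drop it, let go, and leave the socket tray and the short tray where they stand.

Things in the scene. Friction and masses are not known exactly. Their poses are not given: they have to be found in the camera images.
- long_tray: Tray to move: grey, open, 180 (x) by 130 mm (y), 0.35 kg. Under it 4 corner pins, d 12, 16 mm long, round tips, at x +-68, y +-43. Origin: centre, at pin-tip level; z up. Floor top at z 20, rim 50 mm. Mid grip along x: 80 long, 12 thick in y, from floor to z 72 mm, 55 mm clear to the walls on each side; a 6 mm rib, top at z 42, runs on to both ends. Half a turn makes no difference.
- socket_tray: Tray to stack on: grey, 180 (x) by 130 (y) by 40 mm high, 0.7 kg, loose on the bench, no grip, cells lying in its middle. A square socket, 35 mm wide, 24 deep, in each corner, centred at x +-68, y +-43, mouths level with the rim. Origin: centre of the underside; z up. Stacked, the long tray's floor rests on the rim, its origin 24 mm above this one; pins have 11 mm play each way.
- short_tray: Bystander, to leave alone: the same kind of grey pinned tray with the same grip, but only 120 mm long (x) by 130 mm wide (y), 72 mm high to the top of its grip. Its pins do not match the sockets. Origin: centre, at the level of the pin tips; z up.
Not all that is in view belongs to the job. Leave any purple look-alike of the long_tray alone.

How it is judged:
On the way:
1. the long tray is lifted off the bench (height (world z) of long_tray above 0.05 m), for 0.1 s.
At the end, for the whole second after the job is handed in: Long tray released and at rest on the socket tray: centres within 18 mm, parallel within 0.2 rad (either way round), origin 19 to 29 mm above the socket tray's, both upright within 0.06 rad; socket tray on the bench within 50 mm of its start, short tray within 30 mm (horizontal distance between long_tray and socket_tray below 0.018 m and angle between the x axis of long_tray and the x axis of socket_tray, either way round below 0.2 rad and z of long_tray in the frame of socket_tray between 0.019 and 0.029 m and angle between each of long_tray, socket_tray's own z axis and vertical below 0.06 rad and height (world z) of socket_tray below 0.01 m and distance of socket_tray from where it was at the start of the episode below 0.05 m and distance of short_tray from where it was at the start of the episode below 0.03 m and linear speed of long_tray below 0.02 m/s and contact force between long_tray and the fingers below 0.1 N); the robot touches nothing.
It fails at once if the long tray is tipped more than 0.5 rad (angle between long_tray's own z axis and vertical above 0.5 rad).
It fails at once if the long tray is dropped: it falls faster than 0.6 m/s with the fingers off it (linear speed of long_tray above 0.6 m/s and contact force between long_tray and the fingers below 0.1 N).
It fails at once if the socket tray is pushed more than 50 mm (distance of socket_tray from where it was at the start of the episode above 0.05 m).
It fails at once if the short tray is moved more than 30 mm (distance of short_tray from where it was at the start of the episode above 0.03 m).
It also fails if it takes over 40 s, if anything falls off the work surface, if the arm or the gripper's body presses on something with over 40 N, if the wrist force passes 120 N, or if a joint passes its speed limit or range.

### The arm

A 6-joint arm with a two-finger parallel gripper is mounted at the origin on the work surface. World frame = base frame: x ahead of the robot, y to its left, z up, the work surface at z = 0. Lengths are in m, angles in rad, forces in N, time in s.
With the tool pointing down it reaches from about 0.4 to 0.825 m from the base axis. Payload 7 kg.
Tool frame: the origin (TCP) lies at the very end of the fingers, on their centre line; the grasp point (between the pads) lies 19 mm behind it; z points along the fingers, y is the line along which they close (so a half turn about z gives the same grasp; the last joint's range is limited). The gripper opens to 88 mm and grips with 3 to 60 N. Pads are 19 mm wide; open, the fingers measure 130 mm over their backs; the gripper's body (78 mm by 193 mm) begins 47 mm behind the grasp point.
Start: joints at [-0.939, 0.359, 0.012, 0, -1.224, -0.288], TCP at [0.227, -0.635, 0.227] pointing down, gripper open.
Joint ranges: [-3.07, 3.07], [-1.43, 2.12], [-1.02, 1.25], [-3.03, 1.67], [-3.05, -0], [-3.03, 3.03]. Speed limits (rad/s): [2.39, 2.39, 3.01, 3.14, 3.14, 3.14].

### API

Orientations are given as a unit quaternion [w, x, y, z].
In Python, from station import r gives the robot as it stands.
- The arm moves only by the tool arm_command, never from a script. Its argument "plan" is one flat list of numbers, 7 for each row, row after row: the shift along the tool's x, y, z in units of 25 mm (1.0 is 25 mm), then the turn, a rotation vector about the tool's x, y, z in degrees, then the closure, from 0 (fully open) to 1 (shut). In form: [dx, dy, dz, rx, ry, rz, gripper, dx, dy, dz, rx, ry, rz, gripper, ...]. A call has 1 to 12 rows; each row shifts and turns the commanded pose from where the row before left it, along the tool's axes as they then stand; what a row does not reach is not made up. A row lasts 1/10 s, in which the tool goes at most 50 mm and 8.59 degrees, less where a joint would pass 70% of its speed; a pose out of reach is approached as far as the arm can. A call is refused whole if a number of a shift passes 1 or a number of a turn 8.59, either way. A call with a gripper value outside its range is refused whole. The fingers move at their own pace and stop on an object; the grip force is fixed at half the most. Time passes only in rows, so rows that do not move let the fingers close. It gives the time, the measured TCP pose, the force, the opening and the grip force at its end, in the units of the state.
- r.read_state(): the state, without advancing time (a new reading comes with each control period).
- r.read_camera(name): name is "side" or "top"; returns (picture, depth): 480x640x3 uint8, red, green, blue; 480x640 float32, m along the optical axis (not along the pixel's ray), 0 where there is no reading.
- r.camera_params(name): a dict with "intrinsics" (3x3 intrinsics, pixels), "R" (3x3) and "t" (3): a world point X has camera coordinates R X + t. Camera axes: x right, y down, z forward; pixel columns grow to the right and rows downward; lengths in m; the calibration is good to about 2 mm. A picture is of the moment at which its call begins. camera_params takes no time and is no camera call.
- r.close_job(): hands the job in; it is judged then, once.
The state is a dict: "time": time; "qpos": joint angles; "qvel": joint speeds; "joint_efforts": joint torques, N m; "tool_pos": TCP position; "tcp_rot": TCP orientation; "ft_force": force on the tool from outside, world axes, zero at the start; "moment": the same for the moment, N m; "finger_gap": finger opening in m; "grasp_force": force on a finger pad.
Only numpy, scipy, OpenCV 4.12 (cv2) and the standard library are available. Lean on these libraries where they do the work, as an engineer would, in place of code of your own. Each camera call takes 0.05 s, during which the arm holds its last target. There are 200 camera calls.

## Working session

There is one attempt and no reset: what is moved stays moved. The work goes in short steps, Python scripts to look and compute and a tool call to move; the robot and the scene stay as the last step left them, time stands still between calls to the robot, and variables do not carry over. Pictures are saved under pics/ and viewed, at most 10 in all, crops included, and the job is handed in when it is done.

Besides the shell and the picture viewer there is one more tool, called after "Emit:" as name(argument=value, ...) on one line, values as JSON. arm_command: Moves the arm, as the interface text tells. Its arguments: {"type":"object","properties":{"plan":{"type":"array"}},"required":["plan"]}

```bash
mkdir -p pics
cat > h.py <<'E'
import numpy as np, cv2
from station import r
def cam(n):
    p,d=r.read_camera(n); c=r.camera_params(n)
    K,R,t=[np.array(c[k]) for k in("intrinsics","R","t")]
    v,u=np.mgrid[0:480,0:640]
    q=np.stack([u,v,np.ones_like(u)],-1)@np.linalg.inv(K).T*d[...,None]
    X=(q-t)@R; X[d==0]=np.nan
    return p,d,X
E
python3 - <<'E'
from h import *
for n in("top","side"):
    p,d,X=cam(n); np.savez(f"{n}0.npz",p=p,X=X)
    cv2.imwrite(f"pics/{n}0.png",p[...,::-1])
    print(n,X[240,320],X[20,20],X[20,620],X[460,20],X[460,620])
s=r.read_state();print(s)
E
```

```text
top [4.88712569e-01 2.01367241e-02 1.65619289e-05] [ 0.9001815   0.57320317 -0.00153827] [ 0.86671496 -0.50378046  0.04217471] [1.13290214e-01 5.33935280e-01 7.15361617e-05] [ 0.11197907 -0.48610242  0.0025116 ]
side [ 0.48605579 -0.05198352  0.00269315] [ 1.8023196  -0.53145945  0.2263741 ] [-0.08947135 -1.17109908  0.24359875] [0.62300518 0.68785374 0.12164867] [-0.17308426  0.2884593   0.00323268]
{'time': 0.1, 'qpos': array([-9.38915768e-01,  3.59317875e-01,  1.11448816e-02, -3.36634856e-04,
       -1.22409528e+00, -2.88087035e-01]), 'qvel': array([ 0.00095338, -0.00111073,  0.00194503,  0.00071689, -0.00067636,
        0.00150905]), 'joint_efforts': array([-2.85123708e-03, -5.84160697e+01,  2.93749827e+01,  7.01538920e+00,
        1.02008818e-02, -7.15970668e-05]), 'tool_pos': array([ 0.22734026, -0.63509161,  0.22570719]), 'tcp_rot': array([-1.84912789e-04, -1.70994949e-01,  9.85271618e-01,  7.29733248e-04]), 'ft_force': array([0.27177547, 0.02873989, 0.3921095 ]), 'moment': array([-0.03585418,  0.00444651, -0.02391534]), 'grasp_force': 0.0, 'finger_gap': 0.08761814648823331}
```

View pics/top0.png

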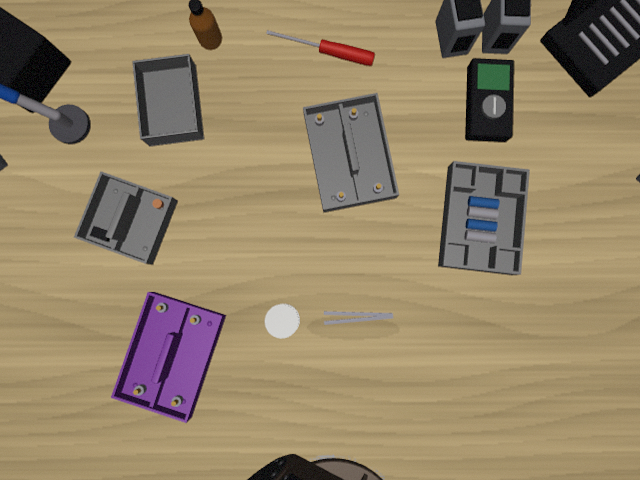

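View pics/side0.png

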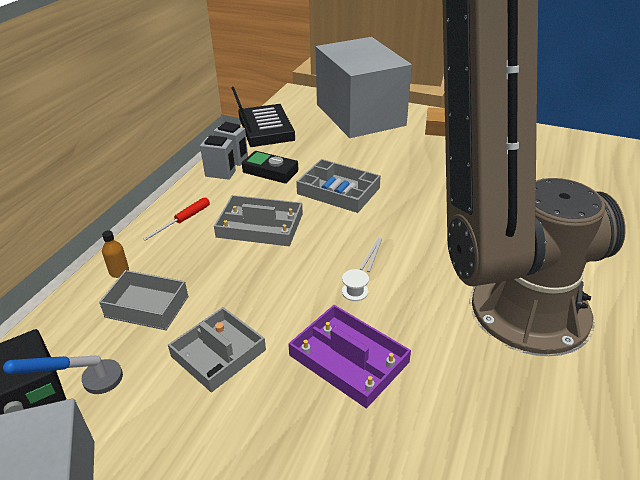

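The top view shows these candidates:
- (350,152): grey, with a mid grip and rib, long.
- (127,218): grey with a grip, but short.
- (168,356): the purple look-alike.
- (168,98): a plain open box with no grip.
- (485,218): the grey socket tray with cells in it.

The tray to move is (350,152), because it is grey, long and gripped. The target is (485,218), which has the corner sockets and cells. Next I measure both and check them in a crop.

Run:
```python
from h import *
f=np.load("top0.npz");X=f["X"];p=f["p"]
def rect(box,z0,z1,n):
    u0,v0,u1,v1=box; Y=X[v0:v1,u0:u1].reshape(-1,3)
    m=(Y[:,2]>z0)&(Y[:,2]<z1); P=Y[m]
    c,s,a=cv2.minAreaRect((P[:,:2]*1000).astype(np.float32))
    b=cv2.boxPoints((c,s,a)); e=[b[1]-b[0],b[2]-b[1]]; e=max(e,key=np.linalg.norm)
    yaw=np.degrees(np.arctan2(e[1],e[0]))
    print(n,m.sum(),"c",np.round(c,1),"size",np.round(s,1),"long axis deg",round((yaw+90)%180-90,1),"zmed",np.median(P[:,2]).round(4))
rect((295,85,408,220),.045,.057,"long rim")
rect((325,100,380,195),.064,.08,"long grip")
rect((430,152,537,285),.034,.046,"socket rim")
rect((68,165,185,270),.045,.057,"short rim")
rect((105,372-150,60,60) if 0 else (95,180,145,250),.064,.08,"short grip")
cv2.imwrite("pics/crop.png",cv2.resize(p[80:290,290:545,::-1],None,fx=2.8,fy=2.8,interpolation=2))
```

```text
long rim 1158 c [635.5 -32.3] size [181.2 130.5] long axis deg 11.1 zmed 0.0498
long grip 370 c [634.7 -32.2] size [79.7 12.3] long axis deg 11.1 zmed 0.0719
socket rim 1904 c [ 522.3 -261.6] size [131.3 180.8] long axis deg -7.1 zmed 0.0401
short rim 1052 c [523.6 349.3] size [132.7 120.1] long axis deg 69.7 zmed 0.0499
short grip 440 c [523.4 348.8] size [13.2 79.6] long axis deg -20.4 zmed 0.0716
```

View pics/crop.png

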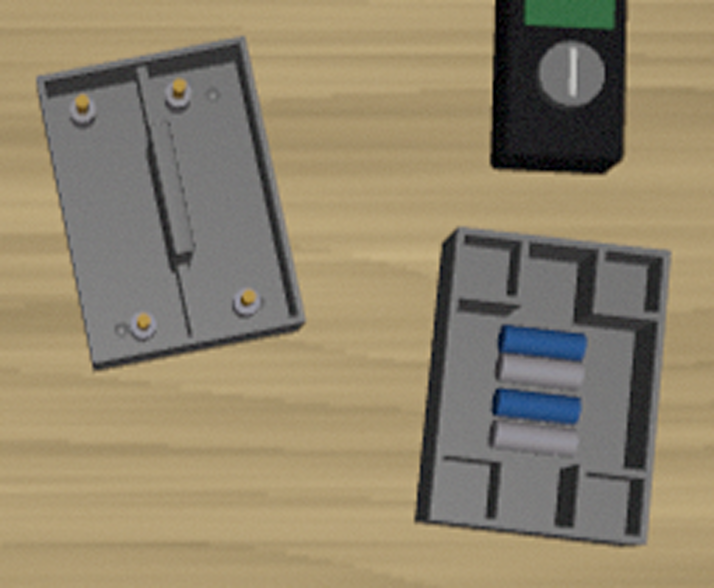

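The crop confirms it: the long tray with grip, rib and screw heads is on the left, and the socket tray with four corner sockets and cells is on the right. The measured sizes match: 181x130.5 mm with grip top at 72 mm, and 181x131 mm with rim at 40 mm. Fully open, the fingers span 130 mm and would hit the tray walls, so I approach half closed.

Emit:
arm_command(plan=[0,0,0,0,0,4.3,0.45,0,0,0,0,0,4.3,0.45,-0.98,0.98,0,0,0,0,0.45,-0.98,0.98,0,0,0,0,0.45,-0.98,0.98,0,0,0,0,0.45,-0.98,0.98,0,0,0,0,0.45,-0.98,0.98,0,0,0,0,0.45,-0.98,0.98,0,0,0,0,0.45,-0.98,0.98,0,0,0,0,0.45,-0.98,0.98,0,0,0,0,0.45,-0.98,0.98,0,0,0,0,0.45,-0.98,0.98,0,0,0,0,0.45])

```text
time: 1.3
tool_pos: [0.4212, -0.3465, 0.2263]
tcp_rot: [-0.0, -0.097, 0.995, 0.0]
ft_force: [0.8, -0.5, 0.9]
finger_gap: 0.0483
grasp_force: 0.0
```

Emit:
arm_command(plan=[-0.98,0.98,0,0,0,0,0.45,-0.98,0.98,0,0,0,0,0.45,-0.98,0.98,0,0,0,0,0.45,-0.98,0.98,0,0,0,0,0.45,-0.98,0.98,0,0,0,0,0.45,-0.98,0.98,0,0,0,0,0.45,-0.98,0.98,0,0,0,0,0.45,-0.98,0.98,0,0,0,0,0.45,-0.98,0.98,0,0,0,0,0.45,-0.98,0.98,0,0,0,0,0.45,0,0,0,0,0,0,0.45,0,0,0,0,0,0,0.45])

```text
time: 2.5
tool_pos: [0.6139, -0.0596, 0.2257]
tcp_rot: [-0.001, -0.097, 0.995, 0.0]
ft_force: [0.1, -0.8, 0.5]
finger_gap: 0.048
grasp_force: 0.0
```

```bash
cat >> h.py <<'E'
from scipy.spatial.transform import Rotation as Ro
def go(xyz,axis_deg):
    "shift in tool units (25 mm) and turn (deg, about tool z) to bring the TCP to xyz, tool x along the line axis_deg"
    s=r.read_state(); q=s["tcp_rot"]; R=Ro.from_quat(np.r_[q[1:],q[0]]).as_matrix()
    a=np.degrees(np.arctan2(R[1,0],R[0,0])); da=(axis_deg-a+90)%180-90
    print("t",s["time"],"tcp",s["tool_pos"].round(4),"xang",a.round(2),"tilt",np.degrees(np.arccos(-R[2,2])).round(2),"gap",s["finger_gap"].round(4),"gf",s["grasp_force"],"F",s["ft_force"].round(1),"q",s["qpos"].round(2))
    print("shift units",((np.array(xyz)-s["tool_pos"])@R/0.025).round(2),"turn rz",round(-da,2))
E
python3 -c "
from h import *
go([.635,-.032,.028],11.1)"
```

```text
Traceback (most recent call last):
  File "h.py", line 15, in go
    print("t",s["time"],"tcp",s["tool_pos"].round(4),"xang",a.round(2),"tilt",np.degrees(np.arccos(-R[2,2])).round(2),"gap",s["finger_gap"].round(4),"gf",s["grasp_force"],"F",s["ft_force"].round(1),"q",s["qpos"].round(2))
                                                                                                                            ^^^^^^^^^^^^^^^^^^^^^
AttributeError: 'float' object has no attribute 'round'
```

```bash
sed -i 's/s\["finger_gap"\].round(4)/round(s["finger_gap"],4)/' h.py
python3 -c "
from h import *
go([.635,-.032,.028],11.1)"
```

```text
t 2.5 tcp [ 0.6139 -0.0596  0.2257] xang -168.82 tilt 0.09 gap 0.048 gf 0.0 F [ 0.1 -0.8  0.5] q [ 0.22  0.27 -0.12 -0.   -1.18 -1.59]
shift units [-1.05  0.92  7.91] turn rz 0.08
```

Emit:
arm_command(plan=[-0.52,0.46,0,0,0,0,0.45,-0.53,0.46,0,0,0,0,0.45,0,0,1,0,0,0,0.45,0,0,1,0,0,0,0.45,0,0,1,0,0,0,0.45,0,0,1,0,0,0,0.45,0,0,0,0,0,0,0.45,0,0,0,0,0,0,0.45])

```text
time: 3.3
tool_pos: [0.6357, -0.0327, 0.1268]
tcp_rot: [-0.0, -0.097, 0.995, -0.0]
ft_force: [0.3, -0.0, 1.2]
finger_gap: 0.0485
grasp_force: 0.0
```

Run:
```python
from h import *
go([.635,-.032,.028],11.1)
p,d,X=cam("side"); cv2.imwrite("pics/s1.png",cv2.resize(p[120:300,150:450,::-1],None,fx=2.5,fy=2.5))
```

```text
t 3.3 tcp [ 0.6357 -0.0327  0.1268] xang -168.89 tilt 0.04 gap 0.0485 gf 0.0 F [ 0.3 -0.   1.2] q [ 0.25  0.37 -0.21  0.   -0.99 -1.63]
shift units [0.02 0.04 3.95] turn rz 0.01
```

View pics/s1.png

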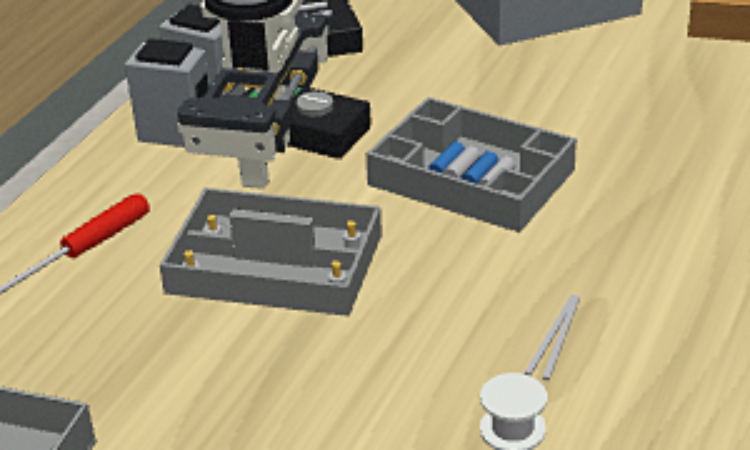

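The open fingers (crop 253,170) hang over the middle of the grip (272,235), and nothing stands beneath the gripper body. I go down and close.

Emit:
arm_command(plan=[0,0,0.9,0,0,0,0.45,0,0,0.9,0,0,0,0.45,0,0,0.8,0,0,0,0.45,0,0,0.7,0,0,0,0.45,0,0,0.6,0,0,0,0.45,0,0,0,0,0,0,0.45,0,0,0,0,0,0,1,0,0,0,0,0,0,1,0,0,0,0,0,0,1,0,0,0,0,0,0,1,0,0,0,0,0,0,1])

```text
time: 4.45
tool_pos: [0.6356, -0.0326, 0.0296]
tcp_rot: [0.0, -0.097, 0.995, 0.0]
ft_force: [-0.0, 3.0, 1.8]
finger_gap: 0.0136
grasp_force: 2.7
```

Emit:
arm_command(plan=[0,0,-0.2,0,0,0,1,0,0,-0.4,0,0,0,1,0,0,-0.6,0,0,0,1,0,0,0,0,0,0,1,0,0,0,0,0,0,1])

```text
time: 4.95
tool_pos: [0.6354, -0.0326, 0.0593]
tcp_rot: [0.0, -0.097, 0.995, 0.0]
ft_force: [0.3, 0.2, -4.5]
finger_gap: 0.0117
grasp_force: 30.0
```

Emit:
arm_command(plan=[0,0,-0.6,0,0,0,1,0,0,-0.8,0,0,0,1,0,0,-0.8,0,0,0,1,0,0,-0.6,0,0,0,1,0,0,-0.4,0,0,0,1,0,0,0,0,0,3,1,0,0,0,0,0,4,1,0,0,0,0,0,4,1,0,0,0,0,0,4,1,0,0,0,0,0,3.2,1,0,0,0,0,0,0,1])

```text
time: 6.05
tool_pos: [0.6347, -0.0327, 0.1381]
tcp_rot: [-0.001, 0.062, 0.998, -0.0]
ft_force: [-0.7, -0.7, -3.6]
finger_gap: 0.0119
grasp_force: 30.0
```

Emit:
arm_command(plan=[0.1,-0.3,0,0,0,0,1,0.2,-0.6,0,0,0,0,1,0.3,-0.85,0,0,0,0,1,0.34,-0.95,0,0,0,0,1,0.34,-0.95,0,0,0,0,1,0.34,-0.95,0,0,0,0,1,0.34,-0.95,0,0,0,0,1,0.34,-0.95,0,0,0,0,1,0.34,-0.95,0,0,0,0,1,0.34,-0.9,0,0,0,0,1,0.2,-0.7,0,0,0,0,1,0.19,-0.59,0,0,0,0,1])

```text
time: 7.25
tool_pos: [0.52, -0.2636, 0.1393]
tcp_rot: [-0.0, 0.063, 0.998, -0.0]
ft_force: [0.0, -0.8, -4.1]
finger_gap: 0.0117
grasp_force: 30.0
```

Emit:
arm_command(plan=[0,0,0,0,0,0,1,0,0,0,0,0,0,1,0,0,0,0,0,0,1])

```text
time: 7.55
tool_pos: [0.5219, -0.2614, 0.1391]
tcp_rot: [0.0, 0.062, 0.998, 0.0]
ft_force: [0.7, 0.1, -3.1]
finger_gap: 0.0119
grasp_force: 30.0
```

Run:
```python
from h import *
go([.5223,-.2616,.0535],-7.1)
p,d,X=cam("side"); cv2.imwrite("pics/s2.png",cv2.resize(p[80:280,200:500,::-1],None,fx=2.5,fy=2.5))
p,d,X=cam("top"); np.savez("top2.npz",p=p,X=X);cv2.imwrite("pics/t2.png",cv2.resize(p[100:350,380:640,::-1],None,fx=2.2,fy=2.2))
```

```text
t 7.55 tcp [ 0.5219 -0.2614  0.1391] xang 172.91 tilt 0.01 gap 0.0119 gf 29.999493956565857 F [ 0.7  0.1 -3.1] q [-0.13  0.28 -0.31 -0.   -0.98 -1.57]
shift units [-0.02 -0.01  3.42] turn rz 0.01
```

View pics/s2.png

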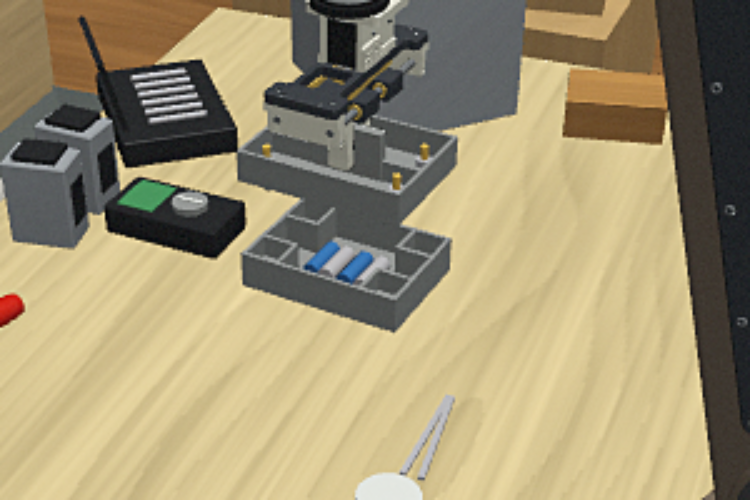

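View pics/t2.png

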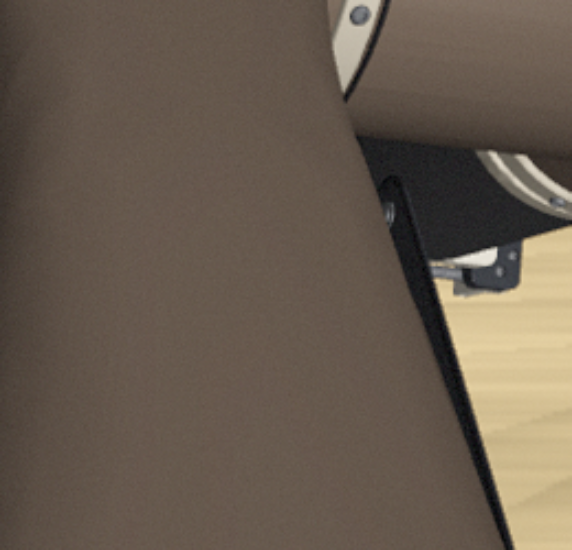

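The side view shows the tray hanging level (crop 347,160), squarely above the socket tray (347,265). The arm hides the top view. I lower to just above the mouths and check the rim by its depth from the side camera.

Emit:
arm_command(plan=[0,0,0.3,0,0,0,1,0,0,0.5,0,0,0,1,0,0,0.6,0,0,0,1,0,0,0.5,0,0,0,1,0,0,0.3,0,0,0,1,0,0,0,0,0,0,1,0,0,0,0,0,0,1])

```text
time: 8.35
tool_pos: [0.5221, -0.2615, 0.084]
tcp_rot: [-0.0, 0.062, 0.998, -0.0]
ft_force: [-0.1, -0.4, -3.7]
finger_gap: 0.0118
grasp_force: 30.0
```

Run:
```python
from h import *
go([.5223,-.2616,.0535],-7.1)
p,d,X=cam("side"); s=r.read_state(); zt=s["tool_pos"][2]-.0296
P=X[80:280,200:500].reshape(-1,3); P=P[np.isfinite(P[:,2])]
Q=(P-[.522,-.262,0]); a=np.radians(-7.1); L=Q[:,:2]@np.array([[np.cos(a),-np.sin(a)],[np.sin(a),np.cos(a)]])
near=(abs(L[:,0])<.11)&(abs(L[:,1])<.085)
for n,z0,z1 in(("long rim",zt+.044,zt+.055),("socket rim",.036,.0415)):
    m=near&(P[:,2]>z0)&(P[:,2]<z1)&((abs(L[:,0])>.082)|(abs(L[:,1])>.057))
    l=L[m]; z=P[m,2]; print(n,m.sum(),"x",np.percentile(l[:,0],[1,99]).round(4),"y",np.percentile(l[:,1],[1,99]).round(4),"z",np.median(z).round(4),"expect",round(zt+.05,4),
     "z by ends x-,x+,y-,y+",[np.percentile(z[k],90).round(4) for k in(l[:,0]<-.08,l[:,0]>.08,l[:,1]<-.055,l[:,1]>.055) if k.sum()>5])
```

```text
t 8.35 tcp [ 0.5221 -0.2615  0.084 ] xang 172.91 tilt 0.02 gap 0.0118 gf 29.999461770057678 F [-0.1 -0.4 -3.7] q [-0.13  0.34 -0.37  0.   -0.86 -1.57]
shift units [-0.01 -0.    1.22] turn rz 0.01
long rim 491 x [-0.0908  0.0894] y [-0.068   0.0675] z 0.1045 expect 0.1048 z by ends x-,x+,y-,y+ [np.float64(0.1077), np.float64(0.1079), np.float64(0.1072), np.float64(0.1076)]
socket rim 184 x [-0.0907  0.0903] y [-0.0667  0.0675] z 0.0389 expect 0.1048 z by ends x-,x+,y-,y+ [np.float64(0.0409), np.float64(0.0414), np.float64(0.0404), np.float64(0.0411)]
```

Both rims line up within about 1 mm and the tray is level. I lower it in.

Emit:
arm_command(plan=[0,0,0.2,0,0,0,1,0,0,0.2,0,0,0,1,0,0,0.2,0,0,0,1,0,0,0.2,0,0,0,1,0,0,0.15,0,0,0,1,0,0,0.1,0,0,0,1,0,0,0.08,0,0,0,1,0,0,0.04,0,0,0,1,0,0,0,0,0,0,1,0,0,0,0,0,0,1])

```text
time: 9.4
tool_pos: [0.5221, -0.2615, 0.055]
tcp_rot: [0.0, 0.062, 0.998, -0.0]
ft_force: [0.2, 0.7, -4.1]
finger_gap: 0.0118
grasp_force: 30.0
```

Still hanging about 1.5 mm above its seat, so I go down in small steps until the force changes.

Emit:
arm_command(plan=[0,0,0.03,0,0,0,1,0,0,0.03,0,0,0,1,0,0,0,0,0,0,1,0,0,0,0,0,0,1])

```text
time: 9.8
tool_pos: [0.5221, -0.2615, 0.0539]
tcp_rot: [0.0, 0.062, 0.998, -0.0]
ft_force: [-3.0, 1.6, 4.4]
finger_gap: 0.0118
grasp_force: 30.0
```

It has touched the rim: the force went from -4 to +4 N at the expected height. I open part way so the fingers stay clear of the walls, then rise.

Emit:
arm_command(plan=[0,0,0,0,0,0,0.7,0,0,0,0,0,0,0.45,0,0,0,0,0,0,0.45,0,0,0,0,0,0,0.45,0,0,-0.3,0,0,0,0.45,0,0,-0.6,0,0,0,0.45,0,0,-1,0,0,0,0.45,0,0,-1,0,0,0,0.45,0,0,-1,0,0,0,0.45,0,0,-1,0,0,0,0.45,0,0,0,0,0,0,0.45,0,0,0,0,0,0,0.45])

```text
time: 11.0
tool_pos: [0.5222, -0.2614, 0.1768]
tcp_rot: [0.001, 0.062, 0.998, 0.0]
ft_force: [0.1, -0.5, -1.0]
finger_gap: 0.0482
grasp_force: 0.0
```

Run:
```python
from h import *
p,d,X=cam("side"); cv2.imwrite("pics/s3.png",cv2.resize(p[80:280,200:500,::-1],None,fx=2.5,fy=2.5))
P=X[80:280,200:500].reshape(-1,3); P=P[np.isfinite(P[:,2])]
Q=(P-[.522,-.262,0]); a=np.radians(-7.1); L=Q[:,:2]@np.array([[np.cos(a),-np.sin(a)],[np.sin(a),np.cos(a)]])
near=(abs(L[:,0])<.11)&(abs(L[:,1])<.085)
m=near&(P[:,2]>.066)&(P[:,2]<.085)&((abs(L[:,0])>.084)|(abs(L[:,1])>.059))
l=L[m];z=P[m,2];print(m.sum(),np.percentile(l,[1,99],axis=0).round(4),[np.percentile(z[k],90).round(4) for k in(l[:,0]<-.08,l[:,0]>.08,l[:,1]<-.055,l[:,1]>.055)])
A=np.c_[l,np.ones(len(l))];print(np.linalg.lstsq(A,z,rcond=None)[0])
go([.52,-.26,.2],-7.1)
```

```text
736 [[-0.0912 -0.069 ]
 [ 0.0907  0.0677]] [np.float64(0.0784), np.float64(0.0774), np.float64(0.0774), np.float64(0.0777)]
[-0.00163575  0.0006288   0.07289823]
t 11.05 tcp [ 0.5217 -0.2613  0.1758] xang 172.89 tilt 0.02 gap 0.0479 gf 0.0 F [0.1 0.5 0.2] q [-0.13  0.25 -0.27 -0.   -1.06 -1.57]
shift units [ 0.07  0.04 -0.97] turn rz -0.01
```

View pics/s3.png

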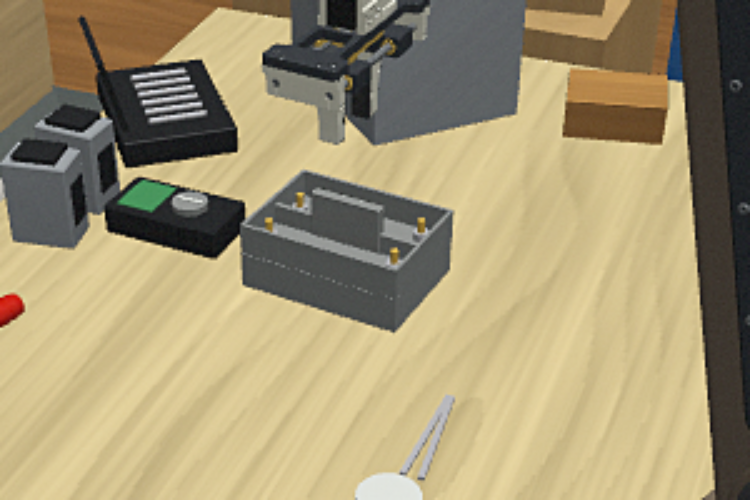

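The long tray sits flush on the socket tray with a tight seam (crop 320,272). The rim is at about 73 mm against 74 mm expected, tilt is about 0.002 rad, and the gripper is clear. I hand in.

```bash
python3 -c "
from station import r
print(r.close_job())"
```

```text
the job is handed in; nothing more can be done
None
```

The long tray is stacked flat on the socket tray with its pins fully in the sockets, it is released, the arm never went near the short tray, and the job is handed in; the hand-in gave no verdict.

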